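# Sort the star knobs and stack the cleared frame

## Task

Three star knobs were left on the bench, two of them inside the bays of the loose wooden frame: put each knob into the bin of its own colour. Leave the frame where it stands until all three knobs are in their bins, then set it flat and squarely on top of the low stack of two frames on the black mat, middle bar over middle bar, its edges flush with theirs to within about a centimetre. Do not disturb the glue bottle, the offcut, the tape measure or the tin.

Things in the scene. Friction and masses are not known exactly. Their poses are not given: they have to be found in the camera images.
- knob_red: red plastic star knob (seven-lobed clamping knob), standing on its hub: hub 26 mm diameter, 13 mm high, above it the head, 42 mm diameter, 17 mm thick, top at 30 mm; origin at the centre of the hub's underside, z up; about 45 g; loose
- knob_yellow: yellow plastic star knob (seven-lobed clamping knob), standing on its hub: hub 26 mm diameter, 13 mm high, above it the head, 42 mm diameter, 17 mm thick, top at 30 mm; origin at the centre of the hub's underside, z up; about 45 g; loose
- knob_green: green plastic star knob (seven-lobed clamping knob), standing on its hub: hub 26 mm diameter, 13 mm high, above it the head, 42 mm diameter, 17 mm thick, top at 30 mm; origin at the centre of the hub's underside, z up; about 45 g; loose
- bin_red: red plastic parts bin, fixed to the bench, outside 100 (x) x 120 (y) mm, walls and floor 3 mm; walls 55 mm high, but 30 mm along the +y front, which has a paper label, and along the last 30 mm of both sides; origin at the centre of its underside
- bin_red_in (a point): centre of the inner floor of the red bin, 3 mm above the bench
- bin_yellow: yellow plastic parts bin, fixed to the bench, outside 100 (x) x 120 (y) mm, walls and floor 3 mm; walls 55 mm high, but 30 mm along the +y front, which has a paper label, and along the last 30 mm of both sides; origin at the centre of its underside
- bin_yellow_in (a point): centre of the inner floor of the yellow bin, 3 mm above the bench
- bin_green: green plastic parts bin, fixed to the bench, outside 100 (x) x 120 (y) mm, walls and floor 3 mm; walls 55 mm high, but 30 mm along the +y front, which has a paper label, and along the last 30 mm of both sides; origin at the centre of its underside
- bin_green_in (a point): centre of the inner floor of the green bin, 3 mm above the bench
- frame: loose pine frame like a two-pane window, 210 (its x) x 150 (its y) x 36 mm high, all bars 16 mm thick, open above and below; a middle bar along its y through its centre (118 mm free length, a good place to grip it) leaves two bays of 81 (x) x 118 (y) mm; origin at the centre of its underside; same when turned half round; about 0.22 kg
- stack: stack of two such pine frames on the black mat (the taller stacks at the bench edge are not meant), fixed, 72 mm high in all, same outline, bars and axes as the loose frame; origin at the centre of its underside
- stack_top (a point): centre of the stack's top face, 72 mm above the bench, axes as the stack
- glue: bystander: white glue bottle with orange cap, 54 mm diameter, 150 mm high, standing loose; origin at the centre of its underside
- offcut: bystander: pine offcut 70 (x) x 30 (y) x 18 mm, loose; origin at the centre of its underside
- tape: bystander: orange tape measure 62 x 32 x 60 mm high, loose; origin at the centre of its underside
- tin: bystander: closed steel tin, 72 mm diameter, 50 mm high, loose; origin at the centre of its underside
Things that resemble listed ones, but are neither listed nor needed, are in the scene too. Of the things that look like the bin_red, the larger one is meant.

How it is judged:
By the outcome, as a careful person would: the job done as asked, in the order asked, and still so for the second after the job is handed in, with the robot touching nothing.
It also fails if it takes over 72 s, if anything falls off the work surface, if the arm or the gripper's body presses on something with over 40 N, if the wrist force passes 120 N, or if a joint passes its speed limit or range.

## Robot

A 7-joint arm with a two-finger parallel gripper is mounted at the origin on the work surface. World frame = base frame: x ahead of the robot, y to its left, z up, the work surface at z = 0. Lengths are in mm, angles in rad, forces in N, time in s.
With the tool pointing down it reaches from about 425 to 1025 mm from the base axis. Payload 9.4 kg.
Tool frame: the origin (TCP) lies midway between the tips of the shut fingers; the grasp point (between the pads) lies 19 mm behind it; z points along the fingers, y is the line along which they close (so a half turn about z gives the same grasp; the last joint's range is limited). The gripper opens to 93 mm and grips with 3 to 60 N. Pads are 15 mm wide; open, the fingers measure 128 mm over their backs; the gripper's body (75 mm by 188 mm) begins 65 mm behind the grasp point.
Start: joints at [1.162, 0.599, -0.003, 1.599, 0.002, 0.943, -0.08], TCP at [236.155, -685.46, 218.618] pointing down, gripper open.
Joint ranges: [-2.57, 2.57], [-0.35, 1.97], [-1.29, 1.29], [0.11, 2.56], [-1.05, 4.19], [0.11, 1.86], [-2.63, 2.63]. Speed limits (rad/s): [2.22, 2.22, 3.01, 3.01, 3.14, 3.14, 3.14].

## Interface

Orientations are given as [roll, pitch, yaw] about the fixed x, y, z axes, in that order (R = Rz(yaw) Ry(pitch) Rx(roll)).
In Python, from rig import manip gives the robot as it stands.
- The arm moves only by the shell command python3 -m pendant 'ROWS' [OPENING] [FORCE]. ROWS is JSON, a list that holds one entry, the list of rows, each a list of 6 numbers: the shift along the world's x, y, z each as a share of 20 cm, from -1 to 1, then the turn, a rotation vector about the world's x, y, z each as a share of 180 degrees, from -1 to 1. In form: [[[dx, dy, dz, wx, wy, wz], ...]]. A call has 1 to 12 rows; each row is the pose to reach, as a shift and turn from the pose commanded when the call began, turning the shorter way round; what a row does not reach only later rows make up. A row lasts 1/8 s, in which the tool goes at most 62.5 mm and 10.7 degrees, less where a joint would pass 70% of its speed; a pose out of reach is approached as far as the arm can. A call with a number of a shift or a turn outside -1 to 1 is refused whole. A call with a gripper value outside its range is refused whole. OPENING is the opening, from -1 (shut) to 1 (fully open), set as the call begins (- or left out, the last holds). The fingers move at their own pace and stop on an object; FORCE is the grip in N (left out, the last holds). Time passes only in rows, so rows that repeat a pose let the fingers close. It gives the time, the measured TCP pose, the force, the opening and the grip force at its end, in the units of the state.
- manip.read_state(): the state, without advancing time (a new reading comes with each control period).
- manip.snapshot(name): name is "scene" or "top" or "wrist"; returns a dict with "color" (400x640x3 uint8, red, green, blue), "camera_matrix" (3x3 intrinsics, pixels), "dist" ([k1, k2, p1, p2, k3] as OpenCV has them; the pictures are not rectified), "R" (3x3) and "t" (3): a world point X has camera coordinates R X + t. Camera axes: x right, y down, z forward; pixel columns grow to the right and rows downward; lengths in mm; the calibration is good to about 2 mm. A picture is of the moment at which its call begins. There is no depth.
- manip.hand_in(): hands the job in; it is judged then, once.
The state is a dict: "clock": time; "qpos": joint angles; "dq": joint speeds; "joint_efforts": joint torques, N m; "eef_pos": TCP position; "orientation": TCP orientation; "ft_force": force on the tool from outside, world axes, zero at the start; "torque": the same for the moment, N m; "opening": finger opening in mm; "grip_force": force on a finger pad.
Only numpy, scipy, OpenCV 4.12 (cv2) and the standard library are available. Lean on these libraries where they do the work, as an engineer would, in place of code of your own. Each camera call takes 0.05 s, during which the arm holds its last target. There are 200 camera calls.

## Working session

There is one attempt and no reset: what is moved stays moved. The work goes in short steps, Python scripts to look and compute and a shell command to move; the robot and the scene stay as the last step left them, time stands still between calls to the robot, and variables do not carry over. Pictures are saved under pics/ and viewed, at most 10 in all, crops included, and the job is handed in when it is done.

```bash
mkdir -p pics; python3 - <<'E'
from rig import manip
import cv2,pickle
for n in ("top","scene"):
    s=manip.snapshot(n); pickle.dump(s,open(f"{n}0.pkl","wb"))
    cv2.imwrite(f"pics/{n}0.png",cv2.resize(s["color"][:,:,::-1],(800,500),interpolation=cv2.INTER_CUBIC))
    print(s["camera_matrix"],s["dist"],s["R"],s["t"])
print(manip.read_state())
E
```

```text
[[494.01373822   0.         319.86261594]
 [  0.         494.01373822 195.53311288]
 [  0.           0.           1.        ]] [-0.03030311  0.          0.          0.          0.        ] [[-0.06058849 -0.99815986  0.00243326]
 [-0.9739288   0.05858341 -0.21915902]
 [ 0.21861319 -0.01564834 -0.97568612]] [ -16.20024823  551.79844315 1367.01673811]
[[443.53637432   0.         324.85964035]
 [  0.         443.53637432 197.7944124 ]
 [  0.           0.           1.        ]] [-0.07748143  0.          0.          0.          0.        ] [[ 0.03889155  0.99916193  0.01276234]
 [ 0.84357827 -0.02598441 -0.53637722]
 [-0.53559607  0.03162657 -0.84388187]] [   1.8060668  -407.1203715  1441.83279236]
{'clock': 0.1, 'qpos': array([ 1.16227994,  0.60005642, -0.00252387,  1.60006037,  0.00180234,
        0.94293514, -0.07980477]), 'dq': array([ 6.19839095e-04, -1.22490885e-03, -2.88737016e-04, -2.85105691e-03,
       -2.48739623e-04, -5.35266592e-05, -5.02421439e-04]), 'joint_efforts': array([ 5.09165257e-03, -7.66544795e+01,  1.50230650e+00, -2.52937174e+01,
       -5.22482162e-02,  1.35871585e-02,  5.44645945e-05]), 'eef_pos': array([ 236.00053732, -685.03012474,  217.83471272]), 'orientation': array([-3.14014277e+00,  1.47915761e-04,  3.31855513e-01]), 'ft_force': array([-0.00132073, -0.40862531,  0.06568589]), 'torque': array([ 0.02271526,  0.00030946, -0.01637612]), 'grip_force': 0.0, 'opening': 93.0423056248909}
```

View pics/top0.png

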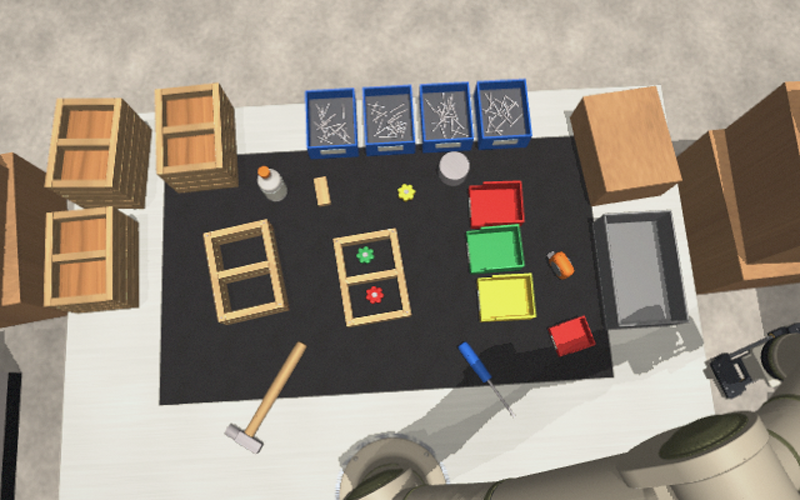

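View pics/scene0.png

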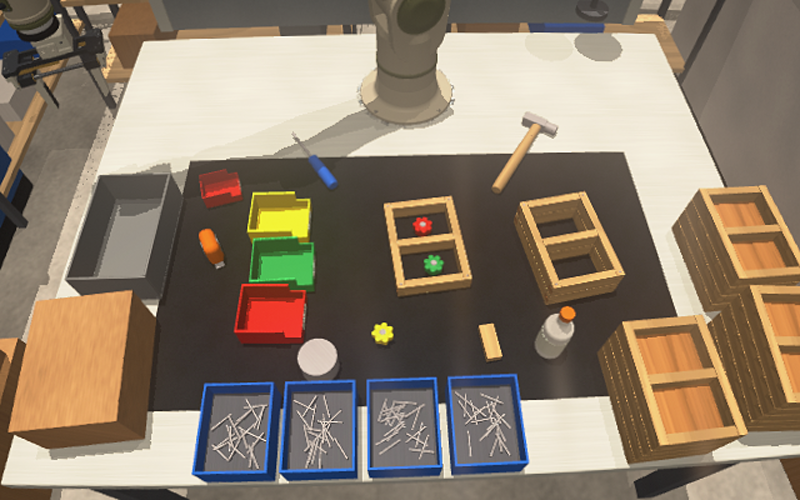

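The top view shows the loose frame at about (372,277), with the green knob at (365,255) and the red one at (374,295) inside it. The yellow knob is at (406,192). The low stack is at (245,271), and the bins are at x≈500. I'll enlarge two crops.

```bash
python3 - <<'E'
import cv2,pickle
s=pickle.load(open("top0.pkl","rb"))["color"][:,:,::-1]
cv2.imwrite("pics/c1.png",cv2.resize(s[135:270,155:345],None,fx=4,fy=4,interpolation=cv2.INTER_CUBIC))
cv2.imwrite("pics/c2.png",cv2.resize(s[115:265,300:480],None,fx=4,fy=4,interpolation=cv2.INTER_CUBIC))
E
cat > h.py <<'E'
import numpy as np,cv2,pickle
def world(s,pts,z):
    K,d,R,t=[np.array(s[k],float) for k in("camera_matrix","dist","R","t")]
    u=cv2.undistortPoints(np.array(pts,float).reshape(-1,1,2),K,d).reshape(-1,2)
    c=-R.T@t; r=np.c_[u,np.ones(len(u))]@R
    return c+r*((np.broadcast_to(z,len(u))-c[2])/r[:,2])[:,None]
def pix(s,X):
    K,d,R,t=[np.array(s[k],float) for k in("camera_matrix","dist","R","t")]
    return cv2.projectPoints(np.array(X,float).reshape(-1,1,3),cv2.Rodrigues(R)[0],t,K,d)[0].reshape(-1,2)
E
```

```text
(no output)
```

View pics/c1.png

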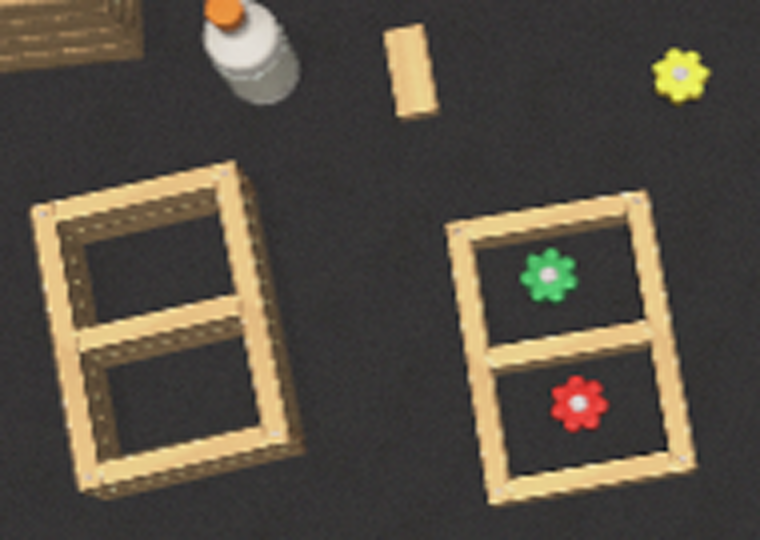

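View pics/c2.png

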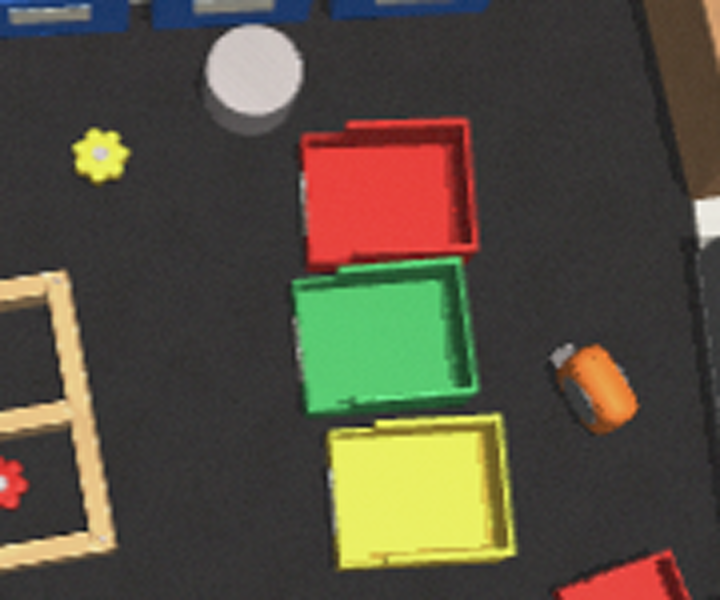

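The crops give the frame corners as (446,226),(647,191),(695,466),(493,503) and the stack-top corners as (30,207),(235,162),(291,439),(86,488). The knob centres are green (548,275), red (578,403) and yellow (680,74). The bin rims can also be read.

```bash
python3 - <<'E'
from h import *
s=pickle.load(open("top0.pkl","rb")); sc=pickle.load(open("scene0.pkl","rb"))
N=lambda p,o:(np.array(p,float)+.5)/4-.5+o
a=(155,135);b=(300,115)
def rect(n,p,o,z):
    w=world(s,N(p,o),z)[:,:2]; e=[np.linalg.norm(w[i]-w[(i+1)%4]) for i in range(4)]
    l=(w[0]-w[3]+w[1]-w[2]); print(n,w.round(0).tolist(),"c",w.mean(0).round(1),"edges",np.round(e),"longdir deg",np.degrees(np.arctan2(l[1],l[0])).round(1))
    sh=(w[0]-w[1]+w[3]-w[2]); print("  short deg",np.degrees(np.arctan2(sh[1],sh[0])).round(1)); return w.mean(0)
f=rect("frame",[(446,226),(647,191),(695,466),(493,503)],a,36)
k=rect("stack",[(30,207),(235,162),(291,439),(86,488)],a,72)
for n,p in(("red",[(301,136),(469,119),(478,250),(309,270)]),("green",[(292,283),(462,257),(478,395),(306,413)]),("yellow",[(329,432),(503,413),(515,553),(340,569)])): rect(n,p,b,[30,55,55,30])
K=world(s,N([(548,275),(578,403),(680,74)],a),30);print(K.round(1))
print("scene check px(800 img)",(pix(sc,list(K)+[[*f,36],[*k,72]])*1.25).round(0).tolist())
E
```

```text
frame [[578.0, 108.0], [596.0, -42.0], [391.0, -64.0], [373.0, 82.0]] c [484.5  20.7] edges [151. 207. 147. 207.] longdir deg 6.7
  short deg 96.8
stack [[602.0, 404.0], [626.0, 255.0], [423.0, 219.0], [397.0, 363.0]] c [511.9 310. ] edges [151. 207. 146. 209.] longdir deg 10.7
  short deg 99.8
red [[692.0, -225.0], [690.0, -348.0], [589.0, -344.0], [587.0, -222.0]] c [ 639.5 -284.4] edges [123. 101. 122. 104.] longdir deg -1.9
  short deg 89.9
green [[578.0, -208.0], [584.0, -331.0], [481.0, -332.0], [480.0, -210.0]] c [ 531.  -270.6] edges [123. 103. 122.  98.] longdir deg 0.9
  short deg 91.7
yellow [[465.0, -226.0], [467.0, -349.0], [366.0, -347.0], [365.0, -225.0]] c [ 415.8 -286.7] edges [123. 101. 122. 100.] longdir deg -0.9
  short deg 90.8
[[538.2  34.5  30. ]
 [442.1  17.3  30. ]
 [686.7 -72.2  30. ]]
scene check px(800 img) [[434.0, 262.0], [423.0, 223.0], [383.0, 331.0], [426.0, 238.0], [570.0, 236.0]]
```

```bash
p="python3 -m pendant"
$p '[[[0.563,0.7665,0,0,0,-0.1056],[0.563,0.7665,0,0,0,-0.1056],[0.563,0.7665,0,0,0,-0.1056],[0.563,0.7665,0,0,0,-0.1056],[0.563,0.7665,0,0,0,-0.1056]]]' 0.6 20
$p '[[[0.563,0.7665,0,0,0,0],[0.563,0.7665,0,0,0,0],[0.563,0.7665,0,0,0,0],[0.563,0.7665,0,0,0,0]]]'
$p '[[[0.563,0.7665,0,0,0,0],[0.563,0.7665,0,0,0,0],[0.563,0.7665,0,0,0,0],[0.563,0.7665,0,0,0,0]]]'
$p '[[[0.563,0.7665,-0.1,0,0,0],[0.563,0.7665,-0.1,0,0,0],[0.563,0.7665,-0.1,0,0,0],[0.563,0.7665,-0.1,0,0,0],[0.563,0.7665,-0.1,0,0,0],[0.563,0.7665,-0.1,0,0,0]]]'
```

```text
clock: 0.72
eef_pos: [348.7, -532.3, 218.6]
orientation: [3.141, 0.0, 0.001]
ft_force: [-0.3, -0.4, -0.4]
opening: 74.2
grip_force: 0.0
clock: 1.23
eef_pos: [464.0, -376.1, 218.4]
orientation: [-3.14, -0.001, 0.005]
ft_force: [-0.3, -1.7, 0.0]
opening: 74.4
grip_force: 0.0
clock: 1.72
eef_pos: [576.4, -223.0, 218.2]
orientation: [-3.14, -0.001, 0.005]
ft_force: [-0.5, -1.2, 0.0]
opening: 74.4
grip_force: 0.0
clock: 2.48
eef_pos: [685.7, -76.0, 198.8]
orientation: [3.14, 0.0, -0.004]
ft_force: [0.3, -0.3, 0.3]
opening: 74.6
grip_force: 0.0
```

```bash
cat >> h.py <<'E'
def knob(col,near,cam="wrist",z=30,r=60):
    from rig import manip
    s=manip.snapshot(cam); hsv=cv2.cvtColor(s["color"],cv2.COLOR_RGB2HSV)
    lo,hi={"yellow":(22,38),"green":(45,85),"red":(0,8)}[col]
    m=cv2.inRange(hsv,(lo,110,60),(hi,255,255))
    if col=="red": m|=cv2.inRange(hsv,(172,110,60),(180,255,255))
    n,_,st,c=cv2.connectedComponentsWithStats(cv2.morphologyEx(m,cv2.MORPH_CLOSE,np.ones((9,9))))
    for i in range(1,n):
        if st[i,4]>60:
            w=world(s,[st[i,:2]+st[i,2:4]/2-.5],z)[0]
            if np.hypot(*(w[:2]-near))<r: print(col,cam,w.round(1),"px",c[i].round(),"area",st[i,4],"box",st[i,2:4])
    x=manip.read_state(); print("tcp",x["eef_pos"].round(1),"yaw",x["orientation"].round(3),"t",round(x["clock"],2),"open",round(x["opening"],1))
    return s
E
python3 - <<'E'
from h import *
s=knob("yellow",(687,-72)); knob("yellow",(687,-72),"top"); cv2.imwrite("pics/w1.png",s["color"][:,:,::-1])
E
```

```text
yellow wrist [689.6 -73.6  30. ] px [315. 177.] area 1198 box [42 44]
tcp [685.8 -75.5 199. ] yaw [ 3.14   0.    -0.004] t 2.52 open 74.0
tcp [685.9 -74.9 199. ] yaw [ 3.141e+00 -0.000e+00 -3.000e-03] t 2.58 open 74.3
```

View pics/w1.png

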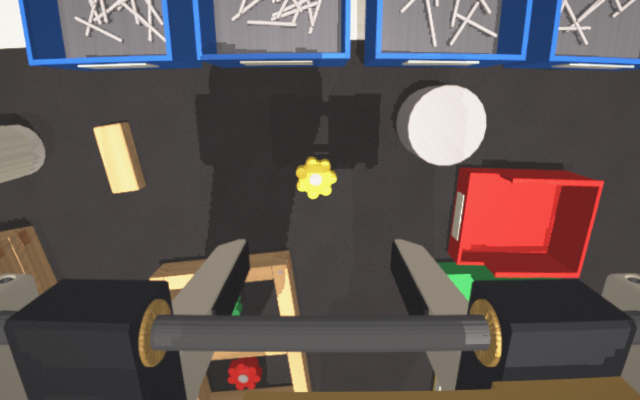

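The wrist view shows the yellow knob at (315,177), which works out to (689.6,-73.6) and agrees with the top view to about 3 mm. I'll grasp it.

```bash
p="python3 -m pendant"
$p '[[[0.01,-0.005,-0.3,0,0,0],[0.01,-0.005,-0.6,0,0,0],[0.01,-0.005,-0.8,0,0,0],[0.01,-0.005,-0.93,0,0,0],[0.01,-0.005,-0.968,0,0,0],[0.01,-0.005,-0.968,0,0,0],[0.01,-0.005,-0.968,0,0,0]]]' 0.6 20
$p '[[[0,0,0,0,0,0],[0,0,0,0,0,0],[0,0,0,0,0,0],[0,0,0,0,0,0],[0,0,0,0,0,0]]]' -1 20
$p '[[[0,0,0.1,0,0,0],[0,0,0.3,0,0,0],[0,0,0.6,0,0,0],[0,0,0.6,0,0,0],[0,0,0.6,0,0,0]]]'
```

```text
clock: 3.45
eef_pos: [689.4, -73.6, 6.6]
orientation: [3.141, -0.002, -0.0]
ft_force: [0.2, -0.1, -0.1]
opening: 74.6
grip_force: 0.0
clock: 4.08
eef_pos: [688.6, -73.2, 5.1]
orientation: [-3.142, -0.0, 0.0]
ft_force: [-0.9, 0.8, 2.4]
opening: 41.3
grip_force: 20.0
clock: 4.7
eef_pos: [688.5, -73.3, 126.0]
orientation: [-3.142, -0.001, 0.0]
ft_force: [-0.2, 0.1, -1.1]
opening: 41.3
grip_force: 20.0
```

```bash
p="python3 -m pendant"
$p '[[[-0.682,-0.534,0,0,0,0],[-0.682,-0.534,0,0,0,0],[-0.682,-0.534,0,0,0,0],[-0.682,-0.534,0,0,0,0]]]'
$p '[[[-0.682,-0.534,0,0,0,0],[-0.682,-0.534,0,0,0,0],[-0.682,-0.534,0,0,0,0],[-0.682,-0.534,0,0,0,0],[-0.682,-0.534,0,0,0,0],[-0.682,-0.534,0,0,0,0]]]'
$p '[[[0,0,-0.25,0,0,0],[0,0,-0.45,0,0,0],[0,0,-0.555,0,0,0],[0,0,-0.555,0,0,0],[0,0,-0.555,0,0,0]]]'
$p '[[[0,0,0,0,0,0],[0,0,0,0,0,0],[0,0,0,0,0,0],[0,0,0.3,0,0,0],[0,0,0.6,0,0,0],[0,0,0.8,0,0,0],[0,0,0.8,0,0,0],[0,0,0.8,0,0,0]]]' 0.33
python3 - <<'E'
from h import *
knob("yellow",(415,-287),"wrist",33); knob("green",(538,34),"top");knob("red",(442,17),"top")
E
```

```text
clock: 5.2
eef_pos: [547.9, -183.0, 124.2]
orientation: [3.141, 0.004, -0.005]
ft_force: [0.7, 0.1, 0.6]
opening: 41.3
grip_force: 20.0
clock: 5.95
eef_pos: [417.3, -285.7, 124.7]
orientation: [-3.141, -0.0, 0.003]
ft_force: [0.3, -0.2, -0.0]
opening: 41.6
grip_force: 20.0
clock: 6.58
eef_pos: [416.6, -286.5, 14.5]
orientation: [3.141, -0.0, 0.001]
ft_force: [0.5, -0.2, -0.5]
opening: 41.3
grip_force: 20.0
clock: 7.58
eef_pos: [415.4, -286.7, 173.8]
orientation: [-3.142, 0.0, 0.0]
ft_force: [-0.3, -0.5, -0.4]
opening: 61.6
grip_force: 0.0
yellow wrist [ 415.5 -290.2   33. ] px [323. 186.] area 16131 box [143 122]
tcp [ 415.2 -286.5  173.2] yaw [-3.141e+00  1.000e-03  0.000e+00] t 7.62 open 62.0
green top [537.7  33.4  30. ] px [292. 204.] area 144 box [15 14]
tcp [ 415.1 -286.5  172.9] yaw [-3.141e+00  2.000e-03  0.000e+00] t 7.67 open 61.6
red top [441.7  17.7  30. ] px [299. 236.] area 158 box [15 14]
tcp [ 415.1 -286.5  172.8] yaw [-3.14e+00  2.00e-03  0.00e+00] t 7.72 open 61.9
```

```bash
p="python3 -m pendant"
$p '[[[0.066,0.76,0,0,0,0.038],[0.066,0.76,0,0,0,0.038],[0.066,0.76,0,0,0,0.038],[0.066,0.76,0,0,0,0.038]]]' 0.28
$p '[[[0.066,0.76,0,0,0,0],[0.066,0.76,0,0,0,0],[0.066,0.76,0,0,0,0],[0.066,0.76,0,0,0,0],[0.066,0.76,0,0,0,0],[0.066,0.76,0,0,0,0]]]'
python3 - <<'E'
from h import *
s=knob("red",(442,17)); knob("green",(538,34)); cv2.imwrite("pics/w2.png",s["color"][:,:,::-1])
E
```

```text
clock: 8.22
eef_pos: [428.8, -132.8, 173.2]
orientation: [-3.141, 0.002, 0.124]
ft_force: [-0.4, -0.4, -0.8]
opening: 59.7
grip_force: 0.0
clock: 8.98
eef_pos: [442.0, 15.4, 173.8]
orientation: [3.141, 0.001, 0.117]
ft_force: [-0.6, -0.0, -0.4]
opening: 59.4
grip_force: 0.0
red wrist [445.7  16.7  30. ] px [317. 184.] area 1392 box [45 46]
tcp [442.1  15.6 173.9] yaw [3.141 0.    0.117] t 9.03 open 59.7
green wrist [539.2  33.7  30. ] px [311.  74.] area 1504 box [47 50]
tcp [442.1  15.9 174. ] yaw [3.141 0.    0.117] t 9.07 open 59.4
```

View pics/w2.png

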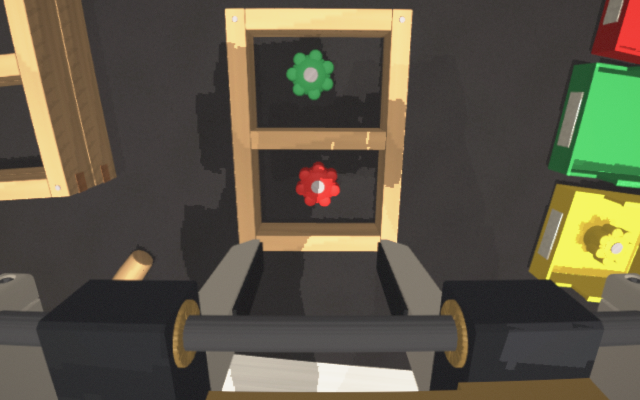

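The wrist view shows red at (317,184), the yellow knob already in its bin, and the frame upright and undisturbed. Next I grasp red.

```bash
p="python3 -m pendant"
$p '[[[0.01,0.002,-0.3,0,0,0],[0.01,0.002,-0.5,0,0,0],[0.01,0.002,-0.65,0,0,0],[0.01,0.002,-0.8,0,0,0],[0.01,0.002,-0.845,0,0,0],[0.01,0.002,-0.845,0,0,0],[0.01,0.002,-0.845,0,0,0]]]'
$p '[[[0,0,0,0,0,0],[0,0,0,0,0,0],[0,0,0,0,0,0],[0,0,0,0,0,0],[0,0,0,0,0,0]]]' -1 20
$p '[[[0,0,0.1,0,0,0],[0,0,0.3,0,0,0],[0,0,0.6,0,0,0],[0,0,0.6,0,0,0],[0,0,0.6,0,0,0]]]'
```

```text
clock: 9.95
eef_pos: [444.1, 16.9, 4.7]
orientation: [-3.141, 0.0, 0.119]
ft_force: [-0.0, 0.1, -0.4]
opening: 59.6
grip_force: 0.0
clock: 10.58
eef_pos: [444.3, 17.5, 5.3]
orientation: [3.141, -0.0, 0.119]
ft_force: [0.2, -0.6, 6.0]
opening: 41.8
grip_force: 20.0
clock: 11.2
eef_pos: [444.0, 17.0, 124.8]
orientation: [3.141, -0.0, 0.118]
ft_force: [-0.8, -0.7, -1.0]
opening: 41.8
grip_force: 20.0
```

```bash
p="python3 -m pendant"
$p '[[[0.489,-0.755,0,0,0,-0.038],[0.489,-0.755,0,0,0,-0.038],[0.489,-0.755,0,0,0,-0.038],[0.489,-0.755,0,0,0,-0.038]]]'
$p '[[[0.489,-0.755,0,0,0,0],[0.489,-0.755,0,0,0,0],[0.489,-0.755,0,0,0,0],[0.489,-0.755,0,0,0,0],[0.489,-0.755,0,0,0,0],[0.489,-0.755,0,0,0,0]]]'
$p '[[[0,0,-0.25,0,0,0],[0,0,-0.45,0,0,0],[0,0,-0.555,0,0,0],[0,0,-0.555,0,0,0],[0,0,-0.555,0,0,0]]]'
$p '[[[0,0,0,0,0,0],[0,0,0,0,0,0],[0,0,0,0,0,0],[0,0,0.3,0,0,0],[0,0,0.6,0,0,0],[0,0,0.8,0,0,0],[0,0,0.8,0,0,0],[0,0,0.8,0,0,0]]]' 0.28
```

```text
clock: 11.7
eef_pos: [542.7, -137.1, 122.4]
orientation: [3.141, 0.002, -0.005]
ft_force: [-0.3, 0.3, -0.6]
opening: 41.5
grip_force: 20.0
clock: 12.45
eef_pos: [639.2, -282.0, 124.4]
orientation: [-3.141, 0.002, 0.003]
ft_force: [0.1, 0.4, -0.5]
opening: 41.3
grip_force: 20.0
clock: 13.08
eef_pos: [640.7, -284.3, 15.5]
orientation: [3.141, -0.002, 0.0]
ft_force: [0.7, -0.5, -0.4]
opening: 42.0
grip_force: 20.0
clock: 14.08
eef_pos: [639.2, -284.6, 173.6]
orientation: [3.141, 0.001, -0.0]
ft_force: [0.1, 0.4, -1.3]
opening: 59.2
grip_force: 0.0
```

```bash
p="python3 -m pendant"
$p '[[[-0.252,0.7955,0,0,0,0.038],[-0.252,0.7955,0,0,0,0.038],[-0.252,0.7955,0,0,0,0.038],[-0.252,0.7955,0,0,0,0.038]]]' 0.18
$p '[[[-0.252,0.7955,0,0,0,0],[-0.252,0.7955,0,0,0,0],[-0.252,0.7955,0,0,0,0],[-0.252,0.7955,0,0,0,0],[-0.252,0.7955,0,0,0,0],[-0.252,0.7955,0,0,0,0],[-0.252,0.7955,0,0,0,0]]]'
python3 - <<'E'
from h import *
knob("green",(538,34))
E
```

```text
clock: 14.58
eef_pos: [587.9, -121.5, 173.1]
orientation: [-3.14, 0.002, 0.125]
ft_force: [0.2, -0.7, 0.1]
opening: 54.7
grip_force: 0.0
clock: 15.45
eef_pos: [539.2, 32.5, 173.7]
orientation: [3.141, 0.0, 0.117]
ft_force: [-0.0, 0.0, 0.4]
opening: 54.8
grip_force: 0.0
green wrist [540.9  34.1  30. ] px [317. 185.] area 1281 box [44 46]
tcp [539.1  32.7 173.8] yaw [3.142 0.    0.118] t 15.5 open 54.7
```

```bash
p="python3 -m pendant"
$p '[[[0,0.002,-0.3,0,0,0],[0,0.002,-0.5,0,0,0],[0,0.002,-0.65,0,0,0],[0,0.002,-0.8,0,0,0],[0,0.002,-0.845,0,0,0],[0,0.002,-0.845,0,0,0],[0,0.002,-0.845,0,0,0]]]'
$p '[[[0,0,0,0,0,0],[0,0,0,0,0,0],[0,0,0,0,0,0],[0,0,0,0,0,0],[0,0,0,0,0,0]]]' -1 20
$p '[[[0,0,0.1,0,0,0],[0,0,0.3,0,0,0],[0,0,0.6,0,0,0],[0,0,0.6,0,0,0],[0,0,0.6,0,0,0]]]'
```

```text
clock: 16.38
eef_pos: [539.6, 34.1, 6.0]
orientation: [3.142, -0.001, 0.119]
ft_force: [-0.8, -0.5, 0.1]
opening: 55.1
grip_force: 0.0
clock: 17.0
eef_pos: [539.4, 34.0, 5.7]
orientation: [3.141, -0.001, 0.119]
ft_force: [-1.1, -0.7, 7.8]
opening: 41.5
grip_force: 20.0
clock: 17.62
eef_pos: [538.8, 33.6, 125.1]
orientation: [3.141, -0.0, 0.119]
ft_force: [-0.3, -1.2, -1.0]
opening: 41.6
grip_force: 20.0
```

```bash
p="python3 -m pendant"
$p '[[[-0.02,-0.761,0,0,0,-0.038],[-0.02,-0.761,0,0,0,-0.038],[-0.02,-0.761,0,0,0,-0.038],[-0.02,-0.761,0,0,0,-0.038]]]'
$p '[[[-0.02,-0.761,0,0,0,0],[-0.02,-0.761,0,0,0,0],[-0.02,-0.761,0,0,0,0],[-0.02,-0.761,0,0,0,0],[-0.02,-0.761,0,0,0,0],[-0.02,-0.761,0,0,0,0]]]'
$p '[[[0,0,-0.25,0,0,0],[0,0,-0.45,0,0,0],[0,0,-0.555,0,0,0],[0,0,-0.555,0,0,0],[0,0,-0.555,0,0,0]]]'
$p '[[[0,0,0,0,0,0],[0,0,0,0,0,0],[0,0,0,0,0,0],[0,0,0.3,0,0,0],[0,0,0.6,0,0,0],[0,0,0.8,0,0,0],[0,0,0.8,0,0,0],[0,0,0.8,0,0,0]]]' 0.28
```

```text
clock: 18.12
eef_pos: [533.6, -120.6, 123.3]
orientation: [3.141, 0.003, -0.004]
ft_force: [0.6, 0.8, 1.1]
opening: 41.6
grip_force: 20.0
clock: 18.88
eef_pos: [531.4, -268.0, 124.9]
orientation: [-3.141, 0.0, 0.003]
ft_force: [0.1, -0.6, 0.4]
opening: 41.6
grip_force: 20.0
clock: 19.5
eef_pos: [531.7, -269.5, 14.9]
orientation: [3.141, -0.001, 0.001]
ft_force: [-0.1, 0.6, 0.3]
opening: 41.6
grip_force: 20.0
clock: 20.5
eef_pos: [530.3, -270.5, 173.5]
orientation: [3.141, 0.001, -0.0]
ft_force: [0.1, 0.3, -0.6]
opening: 59.5
grip_force: 0.0
```

```bash
p="python3 -m pendant"
$p '[[[-0.114,0.728,0.15,0,0,0.27],[-0.114,0.728,0.15,0,0,0.27],[-0.114,0.728,0.15,0,0,0.27],[-0.114,0.728,0.15,0,0,0.27],[-0.114,0.728,0.15,0,0,0.27]]]' 
$p '[[[-0.114,0.728,0.15,0,0,0.269],[-0.114,0.728,0.15,0,0,0.269],[-0.114,0.728,0.15,0,0,0.269],[-0.114,0.728,0.15,0,0,0.269],[-0.114,0.728,0.15,0,0,0.269],[-0.114,0.728,0.15,0,0,0.269],[-0.114,0.728,0.15,0,0,0.269],[-0.114,0.728,0.15,0,0,0.269]]]'
python3 - <<'E'
from h import *
from rig import manip
s=manip.snapshot("wrist"); pickle.dump(s,open("w3.pkl","wb"));cv2.imwrite("pics/w3.png",cv2.resize(s["color"][:,:,::-1],(800,500),interpolation=cv2.INTER_CUBIC))
x=manip.read_state();print(x["eef_pos"],x["orientation"],x["qpos"])
E
```

```text
clock: 21.12
eef_pos: [507.3, -124.2, 202.6]
orientation: [-3.139, 0.001, 0.854]
ft_force: [0.1, -0.2, -0.4]
opening: 59.8
grip_force: 0.0
clock: 22.12
eef_pos: [485.2, 20.9, 233.8]
orientation: [-3.141, 0.0, 1.692]
ft_force: [1.0, -0.5, -0.3]
opening: 59.6
grip_force: 0.0
[485.27763232  20.89081524 233.91460888] [-3.14144163e+00  2.10917806e-04  1.69243274e+00] [ 0.66919523  0.52173015 -1.17434724  2.0727114   0.60323517  0.94516983
 -0.71368998]
```

View pics/w3.png

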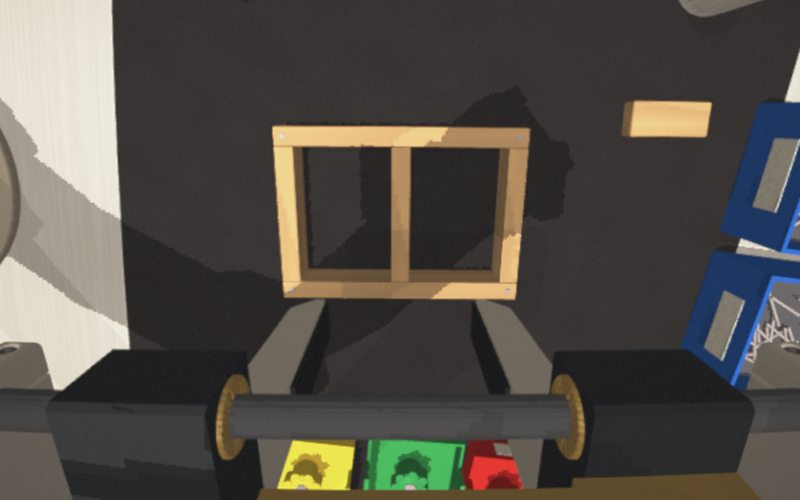

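The wrist view shows all three knobs in their bins. The frame corners are at (273,127),(529,128),(516,299),(284,297), and its middle bar is at x≈401.

```bash
python3 - <<'E'
from h import *
s=pickle.load(open("w3.pkl","rb"))
P=(np.array([(273,127),(529,128),(516,299),(284,297)],float)+.5)/1.25-.5
w=world(s,P,36)[:,:2];print(w.round(1),w.mean(0).round(1),[np.linalg.norm(w[i]-w[i-1]).round() for i in range(4)])
l=w[1]-w[0]+w[2]-w[3];print(np.degrees(np.arctan2(l[1],l[0])))
b=world(s,(np.array([(401,148),(401,270)],float)+.5)/1.25-.5,36)[:,:2];print(b,np.degrees(np.arctan2(*(b[0]-b[1])[::-1])))
E
```

```text
[[374.3  82.3]
 [580.9 106.8]
 [599.5 -41.9]
 [390.3 -65.5]] [486.3  20.4] [np.float64(149.0), np.float64(208.0), np.float64(150.0), np.float64(211.0)]
6.590247223066145
[[479.58567606  77.95602986]
 [492.46407961 -26.83997498]] 97.00596354296329
```

```bash
p="python3 -m pendant"
$p '[[[0.003,0,-0.3,0,0,0],[0.003,0,-0.6,0,0,0],[0.003,0,-0.8,0,0,0],[0.003,0,-0.8,0,0,0]]]'
$p '[[[0,0,-0.15,0,0,0],[0,0,-0.28,0,0,0],[0,0,-0.34,0,0,0],[0,0,-0.34,0,0,0],[0,0,-0.34,0,0,0]]]'
$p '[[[0,0,0,0,0,0],[0,0,0,0,0,0],[0,0,0,0,0,0],[0,0,0,0,0,0],[0,0,0,0,0,0],[0,0,0,0,0,0],[0,0,0,0,0,0]]]' -1 45
$p '[[[0,0,0.05,0,0,0],[0,0,0.15,0,0,0],[0,0,0.35,0,0,0],[0,0,0.55,0,0,0],[0,0,0.65,0,0,0],[0,0,0.65,0,0,0],[0,0,0.65,0,0,0]]]'
python3 -c "
from rig import manip
print(manip.read_state()['qpos'].round(2))"
```

```text
clock: 22.68
eef_pos: [484.6, 21.1, 72.3]
orientation: [-3.137, -0.0, 1.694]
ft_force: [0.2, -0.2, 1.2]
opening: 59.4
grip_force: 0.0
clock: 23.3
eef_pos: [486.9, 21.0, 7.4]
orientation: [3.139, 0.0, 1.693]
ft_force: [-0.1, -0.9, 0.2]
opening: 59.3
grip_force: 0.0
clock: 24.18
eef_pos: [485.9, 21.0, 6.0]
orientation: [-3.141, 0.0, 1.693]
ft_force: [-0.3, 0.1, 0.4]
opening: 16.0
grip_force: 45.0
clock: 25.05
eef_pos: [485.4, 20.5, 135.4]
orientation: [-3.141, 0.0, 1.693]
ft_force: [0.0, 0.6, -2.9]
opening: 15.9
grip_force: 45.0
[ 0.52  0.63 -0.99  2.18  0.79  0.76 -0.88]
```

```bash
p="python3 -m pendant"
$p '[[[0.02,0.2,0,0,0,0],[0.067,0.45,0,0,0,0.018],[0.067,0.723,0,0,0,0.018],[0.067,0.723,0,0,0,0.018],[0.067,0.723,0,0,0,0.018]]]'
$p '[[[0.04,0.25,0,0,0,0],[0.067,0.5,0,0,0,0],[0.067,0.66,0,0,0,0],[0.067,0.723,0,0,0,0],[0.067,0.723,0,0,0,0],[0.067,0.723,0,0,0,0],[0.067,0.723,0,0,0,0]]]'
$p '[[[0,0,-0.1,0,0,0],[0,0,-0.2,0,0,0],[0,0,-0.23,0,0,0],[0,0,-0.23,0,0,0],[0,0,-0.23,0,0,0]]]'
python3 - <<'E'
from h import *
from rig import manip
a=manip.snapshot("top")["color"][120:270,150:280,::-1]; s=manip.snapshot("scene"); b=s["color"][140:260,390:520,::-1]
cv2.imwrite("pics/p1.png",np.hstack([cv2.resize(a,(400,462),interpolation=cv2.INTER_CUBIC),cv2.resize(b,(400,462),interpolation=cv2.INTER_CUBIC)]))
x=manip.read_state();print(x["eef_pos"],x["orientation"],x["qpos"].round(2))
E
```

```text
clock: 25.68
eef_pos: [498.5, 165.1, 134.8]
orientation: [-3.139, 0.001, 1.751]
ft_force: [0.2, -0.7, -2.3]
opening: 15.7
grip_force: 45.0
clock: 26.55
eef_pos: [513.2, 308.4, 135.8]
orientation: [-3.141, 0.001, 1.748]
ft_force: [0.7, 0.1, -3.3]
opening: 16.0
grip_force: 45.0
clock: 27.18
eef_pos: [512.8, 310.6, 90.3]
orientation: [3.141, -0.0, 1.75]
ft_force: [-0.1, -0.3, -4.0]
opening: 15.8
grip_force: 45.0
[512.96158781 310.47954155  90.51136839] [ 3.14082025e+00 -3.48247380e-04  1.75001609e+00] [-0.07  0.78 -0.9   1.96  0.84  0.83 -1.27]
```

View pics/p1.png

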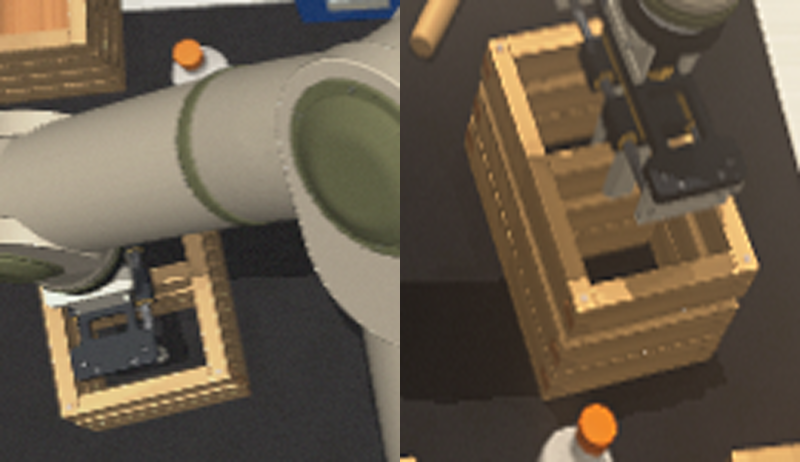

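Both views show the frame hovering about 12 mm above the stack, square over it with its edges lined up. I'll lower it.

```bash
p="python3 -m pendant"
$p '[[[0,0,-0.025,0,0,0],[0,0,-0.045,0,0,0],[0,0,-0.055,0,0,0],[0,0,-0.06,0,0,0],[0,0,-0.06,0,0,0],[0,0,-0.06,0,0,0]]]'
```

```text
clock: 28.02
eef_pos: [512.8, 310.2, 78.1]
orientation: [3.142, -0.0, 1.75]
ft_force: [-0.4, -1.2, -1.2]
opening: 15.7
grip_force: 45.0
```

```bash
p="python3 -m pendant"
$p '[[[0,0,-0.003,0,0,0],[0,0,-0.003,0,0,0],[0,0,-0.003,0,0,0],[0,0,-0.003,0,0,0],[0,0,-0.003,0,0,0]]]' 0
$p '[[[0,0,0.1,0,0,0],[0,0,0.3,0,0,0],[0,0,0.6,0,0,0],[0,0,0.9,0,0,0],[0,0,0.95,0,0,0]]]'
$p '[[[0,-0.3,0,0,0,0],[0,-0.6,0,0,0,0],[0,-0.95,0,0,0,0],[0,-0.95,0,0,0,0],[0,-0.95,0,0,0,0],[0,-0.95,0,0,0,0]]]'
$p '[[[0,-0.3,0,0,0,0],[0,-0.6,0,0,0,0],[0,-0.95,0,0,0,0],[0,-0.95,0,0,0,0],[0,-0.95,0,0,0,0],[0,-0.95,0,0,0,0]]]'
python3 - <<'E'
from h import *
from rig import manip
t=manip.snapshot("top");pickle.dump(t,open("t9.pkl","wb")); a=t["color"][160:270,155:240,::-1]; b=manip.snapshot("scene")["color"][130:250,400:510,::-1]
cv2.imwrite("pics/p2.png",np.hstack([cv2.resize(a,(425,550),interpolation=cv2.INTER_CUBIC),cv2.resize(b,(370,550),interpolation=cv2.INTER_CUBIC)]))
E
```

```text
clock: 28.65
eef_pos: [512.8, 310.2, 77.5]
orientation: [3.142, -0.0, 1.75]
ft_force: [-0.3, 0.5, 0.9]
opening: 46.3
grip_force: 0.0
clock: 29.28
eef_pos: [513.2, 312.0, 272.9]
orientation: [3.135, -0.003, 1.75]
ft_force: [0.5, 0.1, -0.9]
opening: 46.8
grip_force: 0.0
clock: 30.02
eef_pos: [512.5, 122.0, 267.8]
orientation: [3.141, -0.001, 1.752]
ft_force: [0.1, 0.1, -0.5]
opening: 46.2
grip_force: 0.0
clock: 30.78
eef_pos: [513.1, -67.2, 267.8]
orientation: [3.141, -0.001, 1.754]
ft_force: [-0.4, -0.8, 0.3]
opening: 46.8
grip_force: 0.0
```

View pics/p2.png

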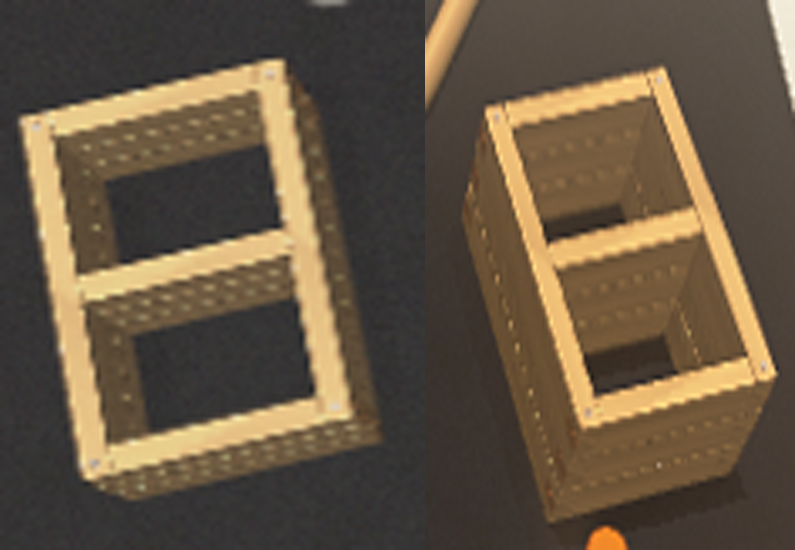

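Both views show the frame flat and flush on the stack, with unbroken side walls and middle bar over middle bar. The wrist view already showed the knobs in their bins, so I'm handing in.

```bash
python3 -c "
from rig import manip
print(manip.hand_in())"
```

```text
the job is handed in; nothing more can be done
None
```

All three knobs are in the bins of their own colour, the frame sits flat and flush on the low stack, and the job was handed in at about 31 s of the 72 s allowed, with no contact with the glue bottle, offcut, tape measure or tin that I know of.

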